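Stand the band chart on its kickstand

TASK

The band chart lies face down on the radio desk. Swing the kickstand leg on its back fully open to its stop, then tip the chart up over its rubber foot edge, without lifting that edge off the desk, until it stands upright on the foot edge and the leg near where it lay, and let go. Leave the other things on the desk where they are.

Things in the scene. Friction and masses are not known exactly. Their poses are not given: they have to be found in the camera images.
- chart: Band chart: grey board 150 mm foot to top, 130 mm wide, 12 mm thick, about 0.42 kg, aluminium rim, grippy black rubber strip along the foot edge. Lies face down. Origin: middle of the foot edge, face side, on the desk. x: foot to top; y: along the foot edge; z: out of its back (up at the start). Standing, x is about 0.22 rad from vertical and the face looks to where the top lay.
- chart_foot (a point): Middle of the foot end of the chart, half-way through its thickness (axes as the chart's); 6 mm above the desk at the start.
- chart_handle (a point): Centre of the steel handle bar at the chart's top (axes as the chart's): round, 10 mm thick, 100 mm long, along y, at x = 182, z = 42 mm of the chart, on two 8 mm arms 90 mm apart. 27 mm open between bar and chart's top end; 37 mm free under the bar while the chart lies: a shut fingertip tilted 40 degrees fits under it from beyond the top end.
- leg_hinge (a point): The hinge axis of the leg, at x = 105, z = 36 mm of the chart, along the chart's y; held by two lugs 56 mm apart on the chart's back.
- leg_end (a point): Middle of the leg's free end, mid-thickness; x points to the hinge, z is the leg's upper side. Leg: aluminium strip 128 mm from hinge to end, 36 mm wide (60 mm over the last 22 mm), 6 mm thick. Folded it lies 21 mm above the back; its end reaches 23 mm past the foot edge, underside 33 mm above the desk: a shut fingertip tilted 40 degrees fits under it from beyond the foot edge.
- kick_leg (a joint): Opening angle of the leg (rad): 0 folded, 0.95 fully open at a hard stop. Its free end swings up and towards the chart's top. Stiff hinge (0.045 N m of friction): about 0.7 N upwards at the end moves it, and it stays where it is left. With the chart standing, the weight holds the leg against the stop.
- power_meter: Grey box meter with one round dial, 100 x 110 x 130 mm high, origin under its centre. A bystander: leave it where it is.
- mug: White ceramic mug, 80 mm across, 90 mm high, origin under its centre. A bystander: leave it where it is.
- microphone: Black hand microphone without a cord, about 130 x 55 x 30 mm, lying down, origin on the desk near its middle. A bystander: leave it where it is.
- screwdriver: Black-handled screwdriver, 190 mm long, lying along its own x, origin under its middle. A bystander: leave it where it is.
- morse_key: Brass telegraph key on a black base, 120 x 75 x 38 mm, origin under its centre. A bystander: leave it where it is.
- battery: Grey battery block, 110 x 65 x 45 mm with two terminals, origin under its centre. A bystander: leave it where it is.
Not all that is in view belongs to the job. What is shaped like the chart but purple is not meant.

How it is judged (in metres and radians):
On the way, in this order (a step that is already met when the one before it is completed fails the run):
1. the leg is swung open to its stop, the chart still lying (value of joint kick_leg above 0.85 rad and angle between chart's own x axis and vertical above 1.2 rad), for 0.2 s.
2. the chart stands on its foot edge and its opened leg (angle between chart's own x axis and vertical between 0.12 and 0.4 rad and value of joint kick_leg above 0.8 rad and height (world z) of leg_end below 0.015 m and height (world z) of chart_foot below 0.02 m), for 0.3 s.
At the end, for the whole second after the job is handed in: The chart stands still on its foot edge and its open leg: its foot-to-top direction 0.12 to 0.40 rad from vertical, the leg open more than 0.80 rad, the leg's end less than 15 mm and the middle of the foot end less than 20 mm above the desk, and the foot within 120 mm of where it lay (all of step 2 and linear speed of chart below 0.02 m/s and angular speed of chart below 0.1 rad/s and distance of chart_foot from where it was at the start of the episode below 0.12 m); the robot touches nothing.
It fails at once if the chart's foot edge is lifted off the desk (more than 40 mm) (height (world z) of chart_foot above 0.046 m).
It fails at once if another thing on the desk is moved more than 30 mm (distance of any of power_meter, mug, microphone, screwdriver, morse_key, battery from where it was at the start of the episode above 0.03 m).
It also fails if it takes over 64 s, if anything falls off the work surface, if the arm or the gripper's body presses on something with over 40 N, if the wrist force passes 120 N, or if a joint passes its speed limit or range.

ROBOT

A 6-joint arm with a two-finger parallel gripper is mounted at the origin on the work surface. World frame = base frame: x ahead of the robot, y to its left, z up, the work surface at z = 0. Lengths are in mm, angles in rad, forces in N, time in s.
With the tool pointing down it reaches from about 350 to 875 mm from the base axis. Payload 15.5 kg.
Tool frame: the origin (TCP) lies midway between the tips of the shut fingers; the grasp point (between the pads) lies 19 mm behind it; z points along the fingers, y is the direction in which the jaws open and shut (so a half turn about z gives the same grasp; the last joint's range is limited). The gripper opens to 85 mm and grips with 20 to 120 N. Pads are 22 mm wide; open, the fingers measure 114 mm over their backs; the gripper's body (76 mm by 85 mm) begins 54 mm behind the grasp point. The pads swing forward as they close: fully open they stand 13 mm farther back than shut.
Start: joints at [1.087, 0.494, 1.345, -0, 1.302, -0.096], TCP at [236.341, 578.593, 231.277] pointing down, gripper open.
Joint ranges: [-2.91, 2.91], [-0.82, 2.16], [0.22, 2.67], [-1.22, 4.37], [0.12, 2.79], [-3.08, 3.08]. Speed limits (rad/s): [1.89, 1.89, 2.57, 3.01, 3.01, 3.01].

INTERFACE

Orientations are given as a unit quaternion [x, y, z, w].
In Python, from bench import arm gives the robot as it stands. The module is installed in compiled form; this text tells all that it offers.
- The arm moves only by the tool apply_moves, never from a script. Its argument "targets" is a list of rows, each an object with "delta_pos": the shift along the tool's x, y, z each as a share of 0.4 m, from -1 to 1, a list of three; "twist": the turn about the tool's z as a share of pi/2 rad, from -1 to 1; "fingers": the closure, from -1 (fully open) to 1 (shut). In form: [{"delta_pos": [x, y, z], "twist": twist, "fingers": fingers}, ...]. A call has 1 to 10 rows; each row is the pose to reach, as a shift and turn from the pose measured when the call began, along the tool's axes at that moment; what a row does not reach only later rows make up. A row lasts 1/10 s, in which the tool goes at most 50 mm and 8.59 degrees, less where a joint would pass 70% of its speed; a pose out of reach is approached as far as the arm can. A call with a number of a shift or a turn outside -1 to 1 is refused whole. A call with a gripper value outside its range is refused whole. The fingers move at their own pace and stop on an object; "grip_force" is the grip in N (left out, the last holds). Time passes only in rows, so rows that repeat a pose let the fingers close. It gives the time, the measured TCP pose, the force and the opening at its end, in the units of the state.
- arm.state(): the state, without advancing time (a new reading comes with each control period).
- arm.grab_frame(name): name is "scene" or "top" or "wrist"; returns the picture (420x560x3 uint8, red, green, blue); there is no depth.
- arm.calibration(name): a dict with "fovy" (degrees; the focal length in pixels is half the picture's height over the tangent of half this angle, whatever the lens; pixels are square), "cx", "cy" (the principal point, pixels), "rvec" (rotation vector, rad) and "tvec" (3), from world to camera coordinates, as OpenCV has them; the wrist camera has in their place "tool_from_camera" (4x4, takes a point from camera to tool coordinates, whose origin is the TCP and whose axes are the flange's). Camera axes: x right, y down, z forward; pixel columns grow to the right and rows downward; lengths in mm; the calibration is good to about 2 mm. The wrist camera is an equidistant fisheye: a pixel r from the principal point sees the ray r / f radians off the axis. A picture is of the moment at which its call begins: read the wrist's pose just before it. calibration takes no time and is no camera call.
- arm.job_done(): hands the job in, once; it reports no verdict.
Trained networks look in the newest picture that a camera, given by its name, has taken for a name from the list of things; names that differ only in an ending like _2 or _b are one class to them, and where a whole thing is asked for, a point or a joint stands for the part that bears it (a point fixed in the world has none). Each returns a list of dicts, best first, with "score" (0 to 1); they miss things now and then, are a little off and sometimes report something else, mostly with a low value. They report only what shows in the picture. A call takes as long as a camera call. They do not tell look-alikes from the thing itself.
- arm.look_for(camera, thing): "xyz" ([x, y, z] in mm, in world coordinates, good to about 4 mm: the middle of the surface that is visible of it).
- arm.tip_of(camera, thing): "xyz" ([x, y, z] in mm, in world coordinates, good to about 4 mm: a listed point, or the origin of a listed thing).
The state is a dict: "time": time; "qpos": joint angles; "joint_vel": joint speeds; "effort": joint torques, N m; "ee_pos": TCP position; "orientation": TCP orientation; "force": force on the tool from outside, world axes, zero at the start; "wrist_torque": the same for the moment, N m; "opening": finger opening in mm.
Only numpy, scipy, OpenCV 4.12 (cv2) and the standard library are available. Lean on these libraries where they do the work, as an engineer would, in place of code of your own. Each camera call takes 0.05 s, during which the arm holds its last target. There are 200 camera calls.

## Working session

There is one attempt and no reset: what is moved stays moved. The work goes in short steps, Python scripts to look and compute and a tool call to move; the robot and the scene stay as the last step left them, time stands still between calls to the robot, and variables do not carry over. Pictures are saved under pics/ and viewed, about 8 in all and at most 12, crops included, and the job is handed in when it is done.

Besides the shell and the picture viewer there is one more tool, called after ">>>" as name([rows], argument=value, ...), one row to a line, values as JSON. apply_moves: Moves the arm, as the interface text tells. Its arguments: {"type":"object","properties":{"targets":{"type":"array"},"grip_force":{"type":"number"}},"required":["targets"]}

```bash
mkdir -p pics
python3 - <<'E'
from bench import arm
import cv2,numpy as np
ims=[]
for c in ("scene","top"):
    im=arm.grab_frame(c); ims.append(im)
    cv2.imwrite(f"pics/{c}0.png",cv2.resize(im[:,:,::-1],(784,588),interpolation=cv2.INTER_CUBIC))
    k=arm.calibration(c);print(c,k)
    R=cv2.Rodrigues(np.array(k["rvec"]))[0]
    f=210/np.tan(np.radians(k["fovy"]/2))
    for t in ("chart","chart_foot","chart_handle","leg_hinge","leg_end"):
        for d in arm.tip_of(c,t)[:3]:
            p=R@np.array(d["xyz"])+np.ravel(k["tvec"])
            print(t,round(d["score"],2),np.round(d["xyz"]),"px784",np.round((p[:2]/p[2]*f+[k["cx"],k["cy"]])*1.4))
    if c=="top":
        for t in "power_meter mug microphone screwdriver morse_key battery".split():
            print(t,[(round(d["score"],2),np.round(d["xyz"]).tolist()) for d in arm.tip_of(c,t)[:2]])
print(arm.state()["orientation"],arm.state()["time"])
E
```

```text
scene {'fovy': 46.84040434320871, 'cx': 274.758692436801, 'cy': 213.5604291434567, 'rvec': array([ 2.24301402,  0.91432779, -0.34027328]), 'tvec': array([-324.48782953, -198.64056671, 1734.26566931])}
chart 0.74 [112. 243.  -1.] px784 [356. 199.]
chart 0.68 [ 524. -144.   -2.] px784 [362. 370.]
chart_foot 0.82 [110. 236.   7.] px784 [354. 197.]
chart_foot 0.6 [ 525. -151.    1.] px784 [360. 371.]
chart_handle 0.98 [477.  28.  45.] px784 [402. 300.]
chart_handle 0.71 [247. 361.  40.] px784 [425. 189.]
leg_hinge 0.92 [500. -46.  37.] px784 [386. 326.]
leg_hinge 0.83 [186. 306.  37.] px784 [393. 189.]
leg_end 0.84 [ 534. -167.   50.] px784 [357. 364.]
leg_end 0.74 [ 92. 222.  34.] px784 [345. 188.]
top {'fovy': 46.58690216570939, 'cx': 283.3364319479708, 'cy': 208.7781199202724, 'rvec': array([ 2.211165  , -2.17350198,  0.04272247]), 'tvec': array([ -14.42056449,  417.35936992, 1281.10613199])}
chart 0.95 [ 524. -151.    0.] px784 [473. 238.]
chart 0.7 [576. 393.   3.] px784 [190. 207.]
chart 0.68 [110. 240.  -1.] px784 [263. 453.]
chart_foot 0.96 [107. 238.   7.] px784 [263. 455.]
chart_foot 0.7 [ 528. -148.    3.] px784 [472. 236.]
chart_handle 0.85 [475.  26.  42.] px784 [379. 260.]
chart_handle 0.81 [252. 358.  46.] px784 [195. 378.]
leg_hinge 0.92 [190. 301.  37.] px784 [227. 412.]
leg_hinge 0.9 [496. -48.  35.] px784 [419. 250.]
leg_end 0.87 [ 93. 226.  33.] px784 [266. 466.]
leg_end 0.63 [ 529. -169.   50.] px784 [486. 232.]
power_meter [(0.6, [694.0, -303.0, 5.0]), (0.41, [530.0, -168.0, 51.0])]
mug [(0.68, [694.0, 288.0, -1.0]), (0.67, [506.0, -414.0, 2.0])]
microphone [(0.93, [505.0, -414.0, -1.0])]
screwdriver [(0.84, [575.0, 396.0, 3.0])]
morse_key [(0.6, [422.0, 327.0, -2.0])]
battery [(0.97, [746.0, 84.0, 1.0]), (0.18, [475.0, 24.0, 43.0])]
[ 1.92701469e-01  9.81257430e-01 -1.42545571e-05 -8.78944265e-07] 0.9
```

View pics/scene0.png

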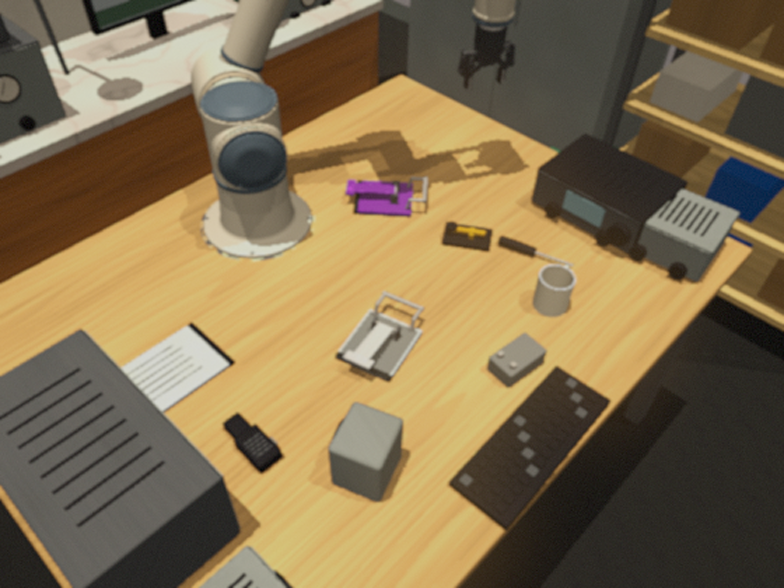

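View pics/top0.png

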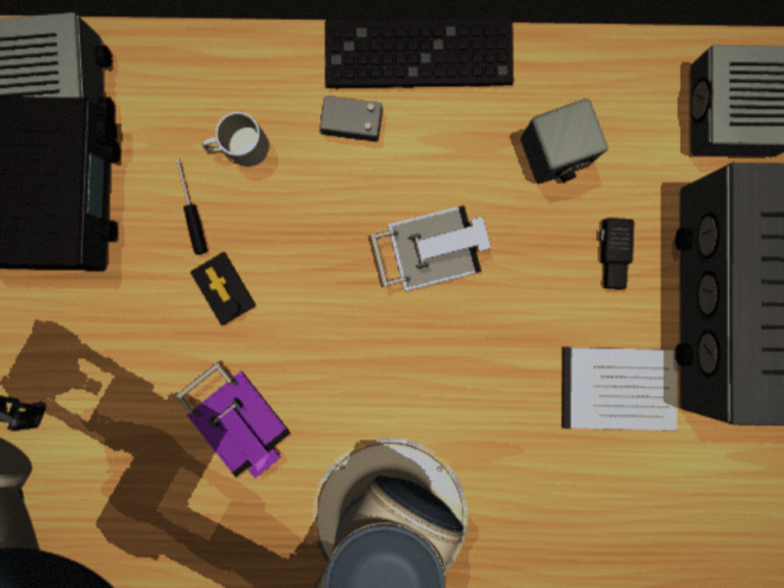

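The scene shows two chart-shaped things. One is grey with a rim, at about (380,342) in scene and (435,248) in top. The other is purple, at about (387,197) in scene and (235,420) in top. The grey one fits the description: grey board, aluminium rim, black foot strip at top (470,240), handle at (379,260). I'll confirm this with a crop and set up a helper for converting moves.

```bash
cat > h.py <<'E'
from bench import arm
import numpy as np, cv2
from scipy.spatial.transform import Rotation as Ro
def yaw_y():
    s=arm.state();y=Ro.from_quat(s["orientation"]).as_matrix()[:,1];return np.degrees(np.arctan2(y[1],y[0]))
def go(p,yaw=None):
    "delta_pos shares and twist share to reach TCP p with tool y along yaw (deg, mod 180)"
    s=arm.state();R=Ro.from_quat(s["orientation"]).as_matrix()
    d=R.T@(np.array(p)-s["ee_pos"])/400
    t=0 if yaw is None else -(((yaw-yaw_y()+90)%180)-90)/90
    return np.round(d,4).tolist(),round(float(t),4)
def st():
    s=arm.state();print("t",round(s["time"],2),"p",np.round(s["ee_pos"],1),"yaw",round(yaw_y(),1),"F",np.round(s["force"],1),"T",np.round(s["wrist_torque"],2),"open",round(s["opening"],1),"q",np.round(s["qpos"],2))
def pts(cam,names=("chart","chart_foot","chart_handle","leg_hinge","leg_end"),near=(510,-60),r=230):
    arm.grab_frame(cam)
    for t in names:
        for d in arm.tip_of(cam,t)[:4]:
            if np.hypot(*(np.array(d["xyz"][:2])-near))<r: print(cam,t,round(d["score"],2),np.round(d["xyz"],1))
E
python3 - <<'E'
from h import *
st(); print(go([529,-159,231],16))
im=cv2.imread("pics/top0.png")[180:320,350:520]
cv2.imwrite("pics/crop.png",cv2.resize(im,None,fx=4,fy=4,interpolation=cv2.INTER_CUBIC))
E
```

```text
t 0.9 p [236.3 578.6 231.3] yaw 67.8 F [0.4 0.8 0.2] T [ 0.02 -0.02  0.  ] open 85.4 q [ 1.09  0.49  1.35 -0.    1.3  -0.1 ]
([-1.3747, -1.4303, 0.0007], 0.5753)
```

View pics/crop.png

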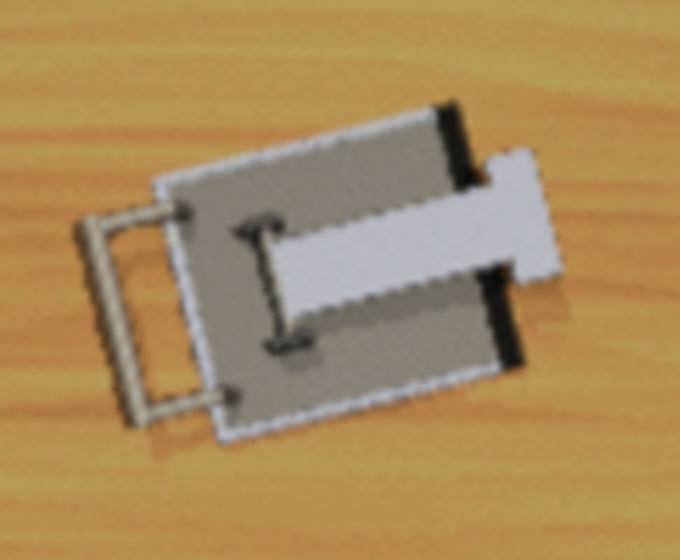

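The crop confirms it: a grey board with a light rim, the black foot strip at crop (480,240), the handle at (115,320) and the leg's T-end at (525,215). I'll move over the leg end in two legs.

>>> apply_moves([
  {"delta_pos": [-0.69, -0.715, 0], "twist": 0.575, "fingers": -1},
  {"delta_pos": [-0.69, -0.715, 0], "twist": 0.575, "fingers": -1},
  {"delta_pos": [-0.69, -0.715, 0], "twist": 0.575, "fingers": -1},
  {"delta_pos": [-0.69, -0.715, 0], "twist": 0.575, "fingers": -1},
  {"delta_pos": [-0.69, -0.715, 0], "twist": 0.575, "fingers": -1},
  {"delta_pos": [-0.69, -0.715, 0], "twist": 0.575, "fingers": -1},
  {"delta_pos": [-0.69, -0.715, 0], "twist": 0.575, "fingers": -1},
  {"delta_pos": [-0.69, -0.715, 0], "twist": 0.575, "fingers": -1},
  {"delta_pos": [-0.69, -0.715, 0], "twist": 0.575, "fingers": -1},
  {"delta_pos": [-0.69, -0.715, 0], "twist": 0.575, "fingers": -1},
], grip_force=20)

```text
time: 1.9
ee_pos: [384.2, 208.6, 231.4]
orientation: [0.603, 0.798, 0.0, 0.0]
force: [-0.4, 0.4, -0.4]
opening: 85.3
```

Run:
```python
from h import *
st(); print(go([510,-100,231],16))
```

```text
t 1.9 p [384.2 208.6 231.4] yaw 15.9 F [-0.4  0.4 -0.4] T [ 0.01 -0.04 -0.04] open 85.3 q [0.36 0.23 1.78 0.   1.13 0.08]
([-0.8282, 0.0917, 0.001], -0.0015)
```

>>> apply_moves([
  {"delta_pos": [-0.83, 0.09, 0], "twist": 0, "fingers": -1},
  {"delta_pos": [-0.83, 0.09, 0], "twist": 0, "fingers": -1},
  {"delta_pos": [-0.83, 0.09, 0], "twist": 0, "fingers": -1},
  {"delta_pos": [-0.83, 0.09, 0], "twist": 0, "fingers": -1},
  {"delta_pos": [-0.83, 0.09, 0], "twist": 0, "fingers": -1},
  {"delta_pos": [-0.83, 0.09, 0], "twist": 0, "fingers": -1},
  {"delta_pos": [-0.83, 0.09, 0], "twist": 0, "fingers": -1},
  {"delta_pos": [-0.83, 0.09, 0], "twist": 0, "fingers": -1},
  {"delta_pos": [-0.83, 0.09, 0], "twist": 0, "fingers": -1},
])

```text
time: 2.8
ee_pos: [509.8, -100.0, 231.1]
orientation: [0.603, 0.798, 0.0, -0.0]
force: [-0.2, -0.8, 0.2]
opening: 85.6
```

Run:
```python
from h import *
st(); pts("wrist"); 
cv2.imwrite("pics/w1.png",arm.grab_frame("wrist")[:,:,::-1])
pts("wrist")
```

```text
t 2.8 p [ 509.8 -100.   231.1] yaw 15.9 F [-0.2 -0.8  0.2] T [0.03 0.01 0.01] open 85.6 q [-0.31  0.35  1.6   0.    1.19 -0.59]
wrist chart 0.7 [ 526.  -146.7   -1. ]
wrist chart_handle 0.6 [470.4  31.2  44.1]
wrist leg_hinge 0.62 [498.5 -44.4  33.6]
wrist leg_end 0.75 [ 528.3 -166.6   53.8]
wrist chart 0.67 [ 5.265e+02 -1.458e+02 -2.000e-01]
wrist chart_handle 0.91 [471.7  28.2  41.5]
wrist leg_hinge 0.95 [497.3 -44.5  33.1]
wrist leg_end 0.58 [ 529.9 -166.3   51.6]
```

View pics/w1.png

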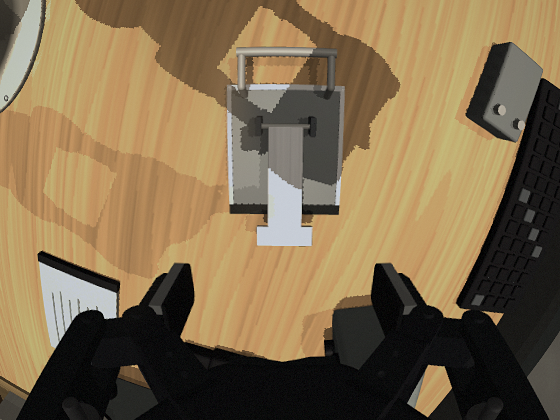

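The wrist view shows the chart aligned with the tool, with the foot strip at row 210 and the leg's T-end at (284,236), between the jaws' plane. The leg end is at z≈51, so the leg is already about 0.12 rad open. I'll grip the T-end by its sides.

Run:
```python
from h import *
print(go([529,-158.5,100],16.2),go([529,-158.5,30],16.2))
```

```text
([-0.1521, 0.0073, 0.3286], -0.0037) ([-0.1521, 0.0072, 0.5036], -0.0037)
```

>>> apply_moves([
  {"delta_pos": [-0.152, 0.007, 0.2], "twist": -0.003, "fingers": -1},
  {"delta_pos": [-0.152, 0.007, 0.3], "twist": -0.003, "fingers": -1},
  {"delta_pos": [-0.152, 0.007, 0.36], "twist": -0.003, "fingers": -1},
  {"delta_pos": [-0.152, 0.007, 0.42], "twist": -0.003, "fingers": -1},
  {"delta_pos": [-0.152, 0.007, 0.46], "twist": -0.003, "fingers": -1},
  {"delta_pos": [-0.152, 0.007, 0.503], "twist": -0.003, "fingers": -1},
  {"delta_pos": [-0.152, 0.007, 0.503], "twist": -0.003, "fingers": -1},
  {"delta_pos": [-0.152, 0.007, 0.503], "twist": -0.003, "fingers": -1},
])

```text
time: 4.25
ee_pos: [529.0, -158.5, 30.5]
orientation: [0.601, 0.799, 0.0, -0.0]
force: [0.3, -0.5, -0.2]
opening: 85.1
```

>>> apply_moves([
  {"delta_pos": [0, 0, 0], "twist": 0, "fingers": 0.2},
  {"delta_pos": [0, 0, 0], "twist": 0, "fingers": 0.6},
  {"delta_pos": [0, 0, 0], "twist": 0, "fingers": 0.6},
  {"delta_pos": [0, 0, 0], "twist": 0, "fingers": 0.6},
  {"delta_pos": [0, 0, 0], "twist": 0, "fingers": 0.6},
  {"delta_pos": [0, 0, 0], "twist": 0, "fingers": 0.6},
], grip_force=20)

```text
time: 4.85
ee_pos: [529.4, -158.8, 30.7]
orientation: [0.601, 0.799, 0.0, 0.0]
force: [1.9, -1.7, 2.1]
opening: 59.6
```

Run:
```python
from h import *
st()
cv2.imwrite("pics/w2.png",arm.grab_frame("wrist")[:,:,::-1])
st()
```

```text
t 4.85 p [ 529.4 -158.8   30.7] yaw 16.1 F [ 1.9 -1.7  2.1] T [-0.3  -0.4  -0.07] open 59.6 q [-0.4   0.67  1.71  0.    0.76 -0.68]
t 4.9 p [ 529.3 -158.8   30.6] yaw 16.1 F [ 1.8 -2.6  0.8] T [-0.37 -0.42 -0.1 ] open 59.6 q [-0.4   0.67  1.71  0.    0.76 -0.68]
```

View pics/w2.png

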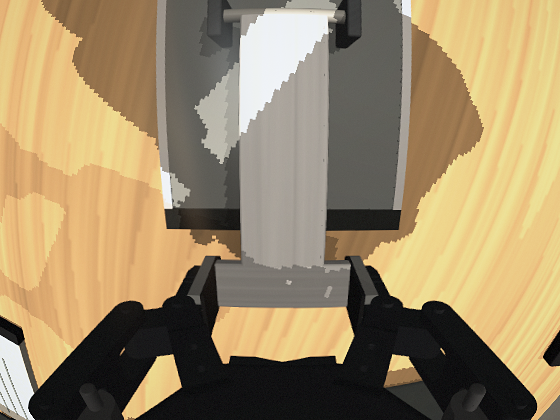

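The wrist view shows both pads seated on the T-end's sides, at about (213,287) and (352,287), with an opening of 59.6 mm. I'll swing the leg along its arc.

>>> apply_moves([
  {"delta_pos": [0.0035, 0, -0.022], "twist": 0, "fingers": 0.6},
  {"delta_pos": [0.011, 0, -0.05], "twist": 0, "fingers": 0.6},
  {"delta_pos": [0.021, 0, -0.0775], "twist": 0, "fingers": 0.6},
  {"delta_pos": [0.0335, 0, -0.104], "twist": 0, "fingers": 0.6},
  {"delta_pos": [0.049, 0, -0.129], "twist": 0, "fingers": 0.6},
  {"delta_pos": [0.0665, 0, -0.152], "twist": 0, "fingers": 0.6},
  {"delta_pos": [0.0865, 0, -0.173], "twist": 0, "fingers": 0.6},
  {"delta_pos": [0.0865, 0, -0.173], "twist": 0, "fingers": 0.6},
])

```text
time: 5.7
ee_pos: [519.7, -124.7, 101.0]
orientation: [0.601, 0.8, 0.0, 0.001]
force: [-2.2, -2.2, 0.2]
opening: 59.4
```

Run:
```python
from h import *
st(); pts("wrist"); pts("top"); pts("scene")
```

```text
t 5.7 p [ 519.7 -124.7  101. ] yaw 16.2 F [-2.2 -2.2  0.2] T [-0.54  0.17  0.02] open 59.4 q [-0.35  0.54  1.71  0.    0.89 -0.63]
wrist chart 0.8 [ 524.1 -148.3   -4.5]
wrist leg_hinge 0.71 [498.3 -39.7  36.5]
wrist leg_end 0.61 [ 518.5 -132.6  124.7]
wrist leg_end 0.24 [ 526.9 -144.3   -1.6]
top chart 0.81 [ 5.224e+02 -1.498e+02  1.000e-01]
top chart 0.5 [ 525.5 -137.6  121.8]
top chart_foot 0.63 [ 527.3 -146.8    3. ]
top chart_handle 0.7 [478.1  24.6  44.4]
top leg_hinge 0.64 [492.3 -46.8  34.7]
top leg_end 0.49 [ 524.2 -136.4  121.6]
scene chart 0.88 [ 525.9 -144.8   -0.7]
scene chart_foot 0.74 [ 5.239e+02 -1.469e+02 -4.000e-01]
scene chart_foot 0.72 [ 523.9 -146.2    1.9]
scene chart_foot 0.33 [477.5  30.1  41.1]
scene chart_foot 0.26 [ 522.8 -135.5  121. ]
scene chart_handle 0.7 [472.2  27.9  43.6]
scene leg_hinge 0.69 [497.1 -47.7  37.8]
scene leg_end 0.52 [ 524.2 -135.4  120. ]
```

>>> apply_moves([
  {"delta_pos": [0.011, 0, -0.0105], "twist": 0, "fingers": 0.6},
  {"delta_pos": [0.022, 0, -0.0195], "twist": 0, "fingers": 0.6},
  {"delta_pos": [0.0335, 0, -0.028], "twist": 0, "fingers": 0.6},
  {"delta_pos": [0.046, 0, -0.0365], "twist": 0, "fingers": 0.6},
  {"delta_pos": [0.05, 0, -0.039], "twist": 0, "fingers": 0.6},
  {"delta_pos": [0.05, 0, -0.039], "twist": 0, "fingers": 0.6},
])

```text
time: 7.2
ee_pos: [513.9, -105.9, 115.5]
orientation: [0.601, 0.799, 0.0, 0.0]
force: [-0.5, 1.5, -2.7]
opening: 59.3
```

Run:
```python
from h import *
st(); pts("wrist"); pts("top"); pts("scene")
```

```text
t 7.2 p [ 513.9 -105.9  115.5] yaw 16.2 F [-0.5  1.5 -2.7] T [-0.11  0.04 -0.05] open 59.3 q [-0.32  0.5   1.72  0.    0.91 -0.6 ]
wrist chart 0.89 [ 526.6 -142.7   -2.9]
wrist chart_foot 0.41 [471.1  32.7  39.4]
wrist chart_handle 0.67 [471.9  31.7  42.2]
wrist leg_hinge 0.83 [497.6 -40.2  34.5]
wrist leg_end 0.79 [ 515.1 -113.9  142. ]
top chart 0.72 [ 522.4 -147.2   -2.2]
top chart_foot 0.69 [ 528.  -150.3   -0.6]
top chart_handle 0.76 [476.1  26.9  42.8]
top leg_hinge 0.68 [496.8 -44.3  34.1]
top leg_end 0.73 [ 517.8 -117.2  138. ]
scene chart 0.56 [ 525.3 -142.2   -1.1]
scene chart_foot 0.6 [ 524.3 -147.6    4.5]
scene chart_handle 0.75 [475.8  29.8  43.6]
scene chart_handle 0.7 [ 525.5 -140.8    1.2]
scene leg_hinge 0.76 [495.8 -45.9  38.4]
scene leg_end 0.63 [ 518.5 -115.7  138.1]
```

>>> apply_moves([
  {"delta_pos": [0.006, 0, -0.004], "twist": 0, "fingers": 0.6},
  {"delta_pos": [0.012, 0, -0.008], "twist": 0, "fingers": 0.6},
  {"delta_pos": [0.012, 0, -0.008], "twist": 0, "fingers": 0.6},
])

```text
time: 8.4
ee_pos: [512.9, -101.5, 119.0]
orientation: [0.601, 0.799, 0.0, 0.001]
force: [0.4, 0.3, -5.1]
opening: 59.3
```

Run:
```python
from h import *
st(); pts("top"); pts("scene")
cv2.imwrite("pics/s3.png",cv2.resize(arm.grab_frame("scene")[170:310,200:360,::-1],None,fx=4,fy=4,interpolation=cv2.INTER_CUBIC))
```

```text
t 8.4 p [ 512.9 -101.5  119. ] yaw 16.1 F [ 0.4  0.3 -5.1] T [-0.15 -0.03 -0.  ] open 59.3 q [-0.31  0.5   1.72  0.    0.92 -0.59]
top chart 0.8 [ 5.236e+02 -1.443e+02 -1.000e-01]
top chart_foot 0.85 [ 528.  -144.3    3.7]
top chart_handle 0.84 [475.6  32.8  42.7]
top leg_hinge 0.88 [495.4 -43.2  39.4]
top leg_end 0.62 [ 516.  -114.9  140.6]
scene chart_foot 0.93 [ 523.9 -141.9    6.7]
scene chart_handle 0.88 [475.   32.4  44.2]
scene leg_hinge 0.72 [497.6 -46.   40.4]
scene leg_end 0.58 [ 516.4 -110.6  139.5]
```

View pics/s3.png

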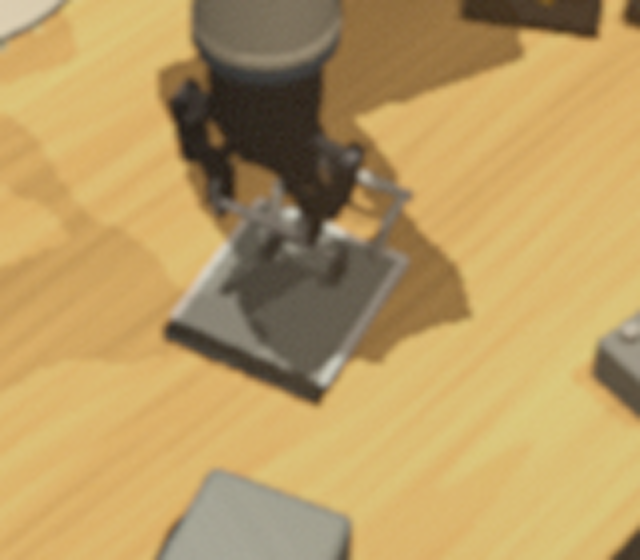

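The leg is at its stop: the chart now moves about 4 mm with it and the leg end is at z≈140. The crop shows the leg raised in the jaws with the chart still flat. I'll release and rise.

>>> apply_moves([
  {"delta_pos": [0, 0, 0], "twist": 0, "fingers": -0.5},
  {"delta_pos": [0, 0, 0], "twist": 0, "fingers": -0.8},
  {"delta_pos": [0, 0, 0], "twist": 0, "fingers": -0.8},
  {"delta_pos": [0, 0, 0], "twist": 0, "fingers": -0.8},
  {"delta_pos": [0, 0, -0.08], "twist": 0, "fingers": -0.8},
  {"delta_pos": [0, 0, -0.18], "twist": 0, "fingers": -0.8},
  {"delta_pos": [0, 0, -0.28], "twist": 0, "fingers": -0.8},
  {"delta_pos": [0, 0, -0.28], "twist": 0, "fingers": -0.8},
])

```text
time: 9.85
ee_pos: [515.1, -102.5, 235.6]
orientation: [0.601, 0.799, 0.002, 0.004]
force: [0.5, 1.1, -1.9]
opening: 76.9
```

Run:
```python
from h import *
st(); pts("wrist"); pts("top"); pts("scene")
print(go([475,35,200],106.2))
```

```text
t 9.85 p [ 515.1 -102.5  235.6] yaw 16.1 F [ 0.5  1.1 -1.9] T [ 0.01  0.03 -0.02] open 76.9 q [-0.31  0.34  1.59  0.    1.2  -0.59]
wrist chart 0.67 [ 523.  -140.6   -4.5]
wrist chart_handle 0.74 [473.3  33.3  40.6]
wrist leg_hinge 0.96 [497.2 -40.   34.2]
wrist leg_hinge 0.31 [474.2  32.6  41.4]
wrist leg_end 0.96 [ 515.9 -115.5  135.9]
top chart 0.62 [ 523.2 -143.    -4.1]
top chart_foot 0.64 [ 527.6 -145.8    1.4]
top chart_handle 0.72 [ 519.4 -119.5  132.4]
top chart_handle 0.56 [472.9  29.6  42.9]
top leg_hinge 0.69 [496.7 -45.7  33. ]
top leg_end 0.64 [ 518.5 -121.8  134.7]
scene chart 0.94 [ 523.4 -139.4   -1.6]
scene chart_foot 0.57 [ 524.  -147.9    3.7]
scene chart_handle 0.65 [474.1  30.6  40.1]
scene chart_handle 0.42 [ 517.4 -117.7  134.6]
scene leg_hinge 0.7 [ 522.5 -138.8   -3. ]
scene leg_hinge 0.61 [495.3 -43.4  39.8]
scene leg_end 0.46 [ 519.3 -118.6  133.9]
([0.3549, 0.004, 0.0766], 0.9991)
```

The leg end now reads z≈135, about 0.90 rad. To be sure it is at the stop, I'll nudge the end gently with the shut fingertips from the foot side.

Run:
```python
from h import *
print(go([529,-158,235],16.2),go([529,-158,121],16.2),go([521.2,-128,121],16.2),go([520,-125,121],16.2))
```

```text
([-0.1462, -0.0001, -0.0107], -0.0009) ([-0.1461, -0.0005, 0.2743], -0.0009) ([-0.0686, 0.0016, 0.2743], -0.0009) ([-0.0606, 0.0008, 0.2743], -0.0009)
```

>>> apply_moves([
  {"delta_pos": [-0.1, 0, 0], "twist": 0, "fingers": 1},
  {"delta_pos": [-0.146, 0, 0], "twist": 0, "fingers": 1},
  {"delta_pos": [-0.146, 0, 0.1], "twist": 0, "fingers": 1},
  {"delta_pos": [-0.146, 0, 0.2], "twist": 0, "fingers": 1},
  {"delta_pos": [-0.146, 0, 0.274], "twist": 0, "fingers": 1},
  {"delta_pos": [-0.146, 0, 0.274], "twist": 0, "fingers": 1},
  {"delta_pos": [-0.12, 0, 0.274], "twist": 0, "fingers": 1},
  {"delta_pos": [-0.1, 0, 0.274], "twist": 0, "fingers": 1},
  {"delta_pos": [-0.085, 0, 0.274], "twist": 0, "fingers": 1},
  {"delta_pos": [-0.075, 0, 0.274], "twist": 0, "fingers": 1},
])

```text
time: 11.75
ee_pos: [521.7, -130.0, 122.3]
orientation: [0.601, 0.799, 0.001, 0.002]
force: [-0.1, -2.0, 2.2]
opening: -0.1
```

Run:
```python
from h import *
st()
```

```text
t 11.75 p [ 521.7 -130.   122.3] yaw 16.2 F [-0.1 -2.   2.2] T [-0.28 -0.09  0.03] open -0.1 q [-0.36  0.51  1.69  0.    0.94 -0.64]
```

>>> apply_moves([
  {"delta_pos": [0.005, 0, 0], "twist": 0, "fingers": 1},
  {"delta_pos": [0.01, 0, 0], "twist": 0, "fingers": 1},
  {"delta_pos": [0.015, 0, 0], "twist": 0, "fingers": 1},
  {"delta_pos": [0.015, 0, 0], "twist": 0, "fingers": 1},
  {"delta_pos": [0.015, 0, 0], "twist": 0, "fingers": 1},
  {"delta_pos": [0.015, 0, 0], "twist": 0, "fingers": 1},
])

```text
time: 12.35
ee_pos: [520.7, -124.9, 122.7]
orientation: [0.601, 0.799, 0.001, 0.002]
force: [0.8, -6.1, 3.6]
opening: 0.2
```

Run:
```python
from h import *
st(); pts("top"); pts("scene",("chart_foot","chart_handle","leg_hinge","leg_end"))
```

```text
t 12.35 p [ 520.7 -124.9  122.7] yaw 16.2 F [ 0.8 -6.1  3.6] T [-0.77 -0.18  0.04] open 0.2 q [-0.35  0.5   1.69 -0.    0.94 -0.63]
top chart_foot 0.66 [ 525.9 -146.8    5.9]
top chart_handle 0.55 [472.6  32.   40.9]
top leg_hinge 0.96 [493.9 -44.2  36.6]
top leg_end 0.7 [ 516.8 -113.8  137.9]
scene chart_foot 0.56 [ 524.1 -143.6    4.1]
scene chart_handle 0.7 [472.5  33.   42.1]
scene leg_hinge 0.61 [495.6 -43.1  36. ]
scene leg_end 0.44 [ 515.4 -112.6  135.3]
```

There is 6 N of resistance, far above the hinge friction, so the leg is at the stop. I'll back off, rise and go over the handle.

>>> apply_moves([
  {"delta_pos": [-0.06, 0, 0], "twist": 0, "fingers": 1},
  {"delta_pos": [-0.1, 0, 0], "twist": 0, "fingers": 1},
  {"delta_pos": [-0.1, 0, -0.1], "twist": 0, "fingers": 1},
  {"delta_pos": [-0.1, 0, -0.22], "twist": 0, "fingers": 0.5},
  {"delta_pos": [-0.1, 0, -0.3], "twist": 0, "fingers": 0.4},
  {"delta_pos": [-0.1, 0, -0.3], "twist": 0, "fingers": 0.4},
])

```text
time: 13.5
ee_pos: [533.1, -164.2, 247.2]
orientation: [0.601, 0.799, 0.002, 0.006]
force: [0.2, -0.7, -0.9]
opening: 25.5
```

Run:
```python
from h import *
st(); print(go([473.5,31.5,240],106.3))
```

```text
t 13.5 p [ 533.1 -164.2  247.2] yaw 16.1 F [ 0.2 -0.7 -0.9] T [ 0.01  0.03 -0.02] open 25.5 q [-0.41  0.38  1.5   0.    1.25 -0.69]
([0.5116, -0.0076, 0.0141], 0.998)
```

>>> apply_moves([
  {"delta_pos": [0.51, -0.007, 0.014], "twist": 0.998, "fingers": 0.4},
  {"delta_pos": [0.51, -0.007, 0.014], "twist": 0.998, "fingers": 0.4},
  {"delta_pos": [0.51, -0.007, 0.014], "twist": 0.998, "fingers": 0.4},
  {"delta_pos": [0.51, -0.007, 0.014], "twist": 0.998, "fingers": 0.4},
  {"delta_pos": [0.51, -0.007, 0.014], "twist": 0.998, "fingers": 0.4},
  {"delta_pos": [0.51, -0.007, 0.014], "twist": 0.998, "fingers": 0.4},
  {"delta_pos": [0.51, -0.007, 0.014], "twist": 0.998, "fingers": 0.4},
  {"delta_pos": [0.51, -0.007, 0.014], "twist": 0.998, "fingers": 0.4},
  {"delta_pos": [0.51, -0.007, 0.014], "twist": 0.998, "fingers": 0.4},
  {"delta_pos": [0.51, -0.007, 0.014], "twist": 0.998, "fingers": 0.4},
])

```text
time: 14.5
ee_pos: [473.6, 30.8, 239.4]
orientation: [0.979, 0.202, 0.004, 0.003]
force: [-0.5, 0.5, 0.0]
opening: 25.6
```

>>> apply_moves([
  {"delta_pos": [0, 0, 0], "twist": 0.05, "fingers": 0.4},
  {"delta_pos": [0, 0, 0], "twist": 0.05, "fingers": 0.4},
])

```text
time: 14.7
ee_pos: [473.3, 30.6, 238.7]
orientation: [0.987, 0.162, 0.004, 0.002]
force: [-1.1, -0.5, 0.1]
opening: 25.5
```

Run:
```python
from h import *
st(); pts("wrist");pts("wrist");pts("top")
cv2.imwrite("pics/w4.png",arm.grab_frame("wrist")[:,:,::-1])
print(go([473.5,31.5,100],106.3))
```

```text
t 14.7 p [473.3  30.6 238.7] yaw -71.4 F [-1.1 -0.5  0.1] T [0. 0. 0.] open 25.5 q [-0.06  0.27  1.7  -0.    1.16  1.19]
wrist chart 0.58 [ 522.1 -138.7   -3. ]
wrist chart_foot 0.83 [ 525.2 -141.2    7.3]
wrist leg_hinge 0.62 [499.6 -37.9  35.2]
wrist leg_end 0.57 [ 513.1 -112.7  144.1]
wrist chart 0.76 [ 528.6 -139.4    1.2]
wrist chart_foot 0.77 [ 526.6 -140.1   10.2]
wrist chart_handle 0.68 [471.   33.2  43.5]
wrist leg_hinge 0.96 [495.9 -39.   34.7]
wrist leg_end 0.71 [ 518.3 -114.1  143.9]
top chart 0.76 [ 526.  -142.8   -1.2]
top chart_foot 0.72 [ 528.  -144.5    0.6]
top chart_handle 0.71 [471.9  31.7  43.1]
top leg_hinge 0.72 [493.6 -42.9  34.3]
top leg_end 0.94 [ 512.9 -112.1  139.1]
([-0.0023, -0.0041, 0.3484], 0.0273)
```

View pics/w4.png

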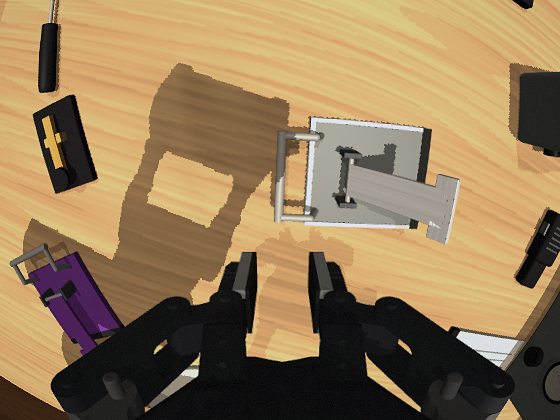

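The wrist view shows the handle bar running from about (283,134) to (278,219) px, just ahead of the jaws, with the leg standing open. I'll triangulate the bar at z = 42.

Run:
```python
from h import *
k=arm.calibration("wrist");s=arm.state();R=Ro.from_quat(s["orientation"]).as_matrix();M=np.array(k["tool_from_camera"])
f=210/np.tan(np.radians(k["fovy"]/2))
def w(px,z):
    v=np.array(px,float)-[k["cx"],k["cy"]];r=np.hypot(*v);a=r/f
    d=R@M[:3,:3]@np.array([*(v/r*np.sin(a)),np.cos(a)]);o=R@M[:3,3]+s["ee_pos"]
    return o+d*(z-o[2])/d[2]
a,b=w((283,133),42),w((278,219),42);print(a,b,(a+b)/2,np.hypot(*(a-b)[:2]),np.degrees(np.arctan2(*(b-a)[1::-1])))
c,d=w((431,129),12),w((416,230),12);print("foot corners",c,d,(c+d)/2,np.degrees(np.arctan2(*(d-c)[1::-1])))
for p in ([472.5,31.5,100],[472.5,31.5,24]): print(go(p,106.2))
```

```text
[519.39764266  44.86381481  42.        ] [427.31295045  19.41693289  42.        ] [473.35529656  32.14037385  42.        ] 95.53603686058929 -164.55228037736302
foot corners [ 585.63228753 -123.89908392   12.        ] [ 458.83812286 -160.50935856   12.        ] [ 522.23520519 -142.20422124   12.        ] -163.89456932728467
([-0.0047, -0.0049, 0.3483], 0.0284)
([-0.0061, -0.0061, 0.5383], 0.0284)
```

>>> apply_moves([
  {"delta_pos": [-0.004, -0.007, 0.1], "twist": 0.033, "fingers": 0.4},
  {"delta_pos": [-0.004, -0.007, 0.22], "twist": 0.033, "fingers": 0.4},
  {"delta_pos": [-0.004, -0.007, 0.33], "twist": 0.033, "fingers": 0.4},
  {"delta_pos": [-0.004, -0.007, 0.4], "twist": 0.033, "fingers": 0.4},
  {"delta_pos": [-0.004, -0.007, 0.44], "twist": 0.033, "fingers": 0.4},
  {"delta_pos": [-0.004, -0.007, 0.48], "twist": 0.033, "fingers": 0.4},
  {"delta_pos": [-0.004, -0.007, 0.51], "twist": 0.033, "fingers": 0.4},
  {"delta_pos": [-0.004, -0.007, 0.538], "twist": 0.033, "fingers": 0.4},
  {"delta_pos": [-0.004, -0.007, 0.538], "twist": 0.033, "fingers": 0.4},
  {"delta_pos": [-0.004, -0.007, 0.538], "twist": 0.033, "fingers": 0.4},
])

```text
time: 16.65
ee_pos: [473.3, 32.1, 24.3]
orientation: [0.991, 0.137, 0.004, 0.003]
force: [0.2, -0.2, -0.1]
opening: 25.7
```

Run:
```python
from h import *
st()
cv2.imwrite("pics/w5.png",arm.grab_frame("wrist")[:,:,::-1])
```

```text
t 16.65 p [473.3  32.1  24.3] yaw -74.2 F [ 0.2 -0.2 -0.1] T [0.01 0.03 0.09] open 25.7 q [-0.06  0.62  1.92 -0.01  0.6   1.24]
```

View pics/w5.png

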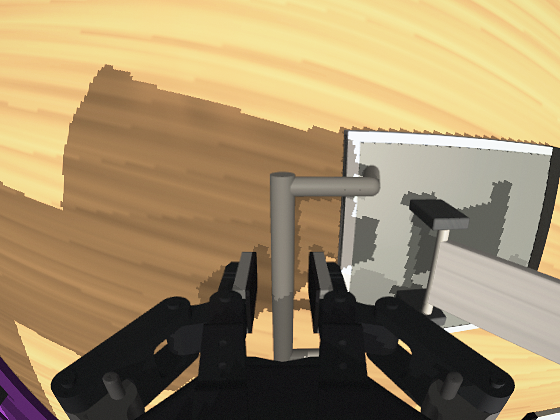

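The bar (column 284) sits centred between the pads (247 and 320) with no contact force. I'll grip it.

>>> apply_moves([
  {"delta_pos": [0, 0, 0], "twist": 0, "fingers": 0.7},
  {"delta_pos": [0, 0, 0], "twist": 0, "fingers": 1},
  {"delta_pos": [0, 0, 0], "twist": 0, "fingers": 1},
  {"delta_pos": [0, 0, 0], "twist": 0, "fingers": 1},
  {"delta_pos": [0, 0, 0], "twist": 0, "fingers": 1},
  {"delta_pos": [0, 0, 0], "twist": 0, "fingers": 1},
], grip_force=25)

```text
time: 17.3
ee_pos: [473.9, 32.1, 25.2]
orientation: [0.99, 0.137, 0.005, 0.003]
force: [-1.4, 0.8, 7.1]
opening: 9.1
```

Run:
```python
from h import *
st()
for n in range(1,19):
    t=min(n*.1,1.8);c,s=np.cos(t),np.sin(t)
    u,h=(182*c-42*s,182*s+42*c) if t<np.pi/2 else (-12+182*c-30*s,182*s+30*c)
    print(round(t,2),np.round([(182-u)/400,(42-h)/400],4))
print(Ro.from_quat(arm.state()["orientation"]).as_matrix().round(3))
```

```text
t 17.3 p [473.9  32.1  25.2] yaw -74.2 F [-1.4  0.8  7.1] T [ 0.09  0.04 -0.  ] open 9.1 q [-0.06  0.62  1.92 -0.01  0.6   1.24]
0.1 [ 0.0128 -0.0449]
0.2 [ 0.0299 -0.0883]
0.3 [ 0.0514 -0.1298]
0.4 [ 0.0768 -0.1689]
0.5 [ 0.106  -0.2053]
0.6 [ 0.1388 -0.2386]
0.7 [ 0.1746 -0.2684]
0.8 [ 0.2133 -0.2946]
0.9 [ 0.2544 -0.3167]
1.0 [ 0.2975 -0.3346]
1.1 [ 0.3422 -0.3481]
1.2 [ 0.388  -0.3571]
1.3 [ 0.4345 -0.3615]
1.4 [ 0.4811 -0.3612]
1.5 [ 0.5276 -0.3563]
1.6 [ 0.5733 -0.3476]
1.7 [ 0.618  -0.3365]
1.8 [ 0.6614 -0.3211]
[[ 0.962  0.272  0.011]
 [ 0.272 -0.962 -0.004]
 [ 0.01   0.007 -1.   ]]
```

Tool +y points to the foot side. I'll start the arc, θ from 0 to 0.5 rad.

>>> apply_moves([
  {"delta_pos": [0, 0.006, -0.0226], "twist": 0, "fingers": 1},
  {"delta_pos": [0, 0.0128, -0.045], "twist": 0, "fingers": 1},
  {"delta_pos": [0, 0.021, -0.067], "twist": 0, "fingers": 1},
  {"delta_pos": [0, 0.03, -0.088], "twist": 0, "fingers": 1},
  {"delta_pos": [0, 0.04, -0.109], "twist": 0, "fingers": 1},
  {"delta_pos": [0, 0.0514, -0.13], "twist": 0, "fingers": 1},
  {"delta_pos": [0, 0.0635, -0.15], "twist": 0, "fingers": 1},
  {"delta_pos": [0, 0.0768, -0.169], "twist": 0, "fingers": 1},
  {"delta_pos": [0, 0.091, -0.1875], "twist": 0, "fingers": 1},
  {"delta_pos": [0, 0.106, -0.2053], "twist": 0, "fingers": 1},
])

```text
time: 18.3
ee_pos: [484.5, -8.7, 108.2]
orientation: [0.991, 0.137, 0.005, 0.003]
force: [0.6, 5.1, 0.7]
opening: 8.8
```

Run:
```python
from h import *
st(); pts("top"); pts("scene")
```

```text
t 18.3 p [484.5  -8.7 108.2] yaw -74.2 F [0.6 5.1 0.7] T [0.85 0.09 0.05] open 8.8 q [-0.14  0.47  1.83 -0.    0.83  1.16]
top chart 0.66 [ 525.3 -148.6   -4.6]
top chart_foot 0.82 [ 526.8 -145.3    5.6]
top leg_end 0.98 [ 535.6 -183.3  134.1]
scene chart 0.62 [ 5.222e+02 -1.413e+02  2.000e-01]
scene chart_foot 0.69 [ 524.2 -150.3    3.3]
scene chart_handle 0.69 [483.6  -7.  126. ]
scene leg_hinge 0.97 [501.9 -73.1  81.2]
scene leg_end 0.7 [ 536.3 -181.8  135.4]
```

>>> apply_moves([
  {"delta_pos": [0, 0.016, -0.017], "twist": 0, "fingers": 1},
  {"delta_pos": [0, 0.033, -0.0333], "twist": 0, "fingers": 1},
  {"delta_pos": [0, 0.05, -0.0485], "twist": 0, "fingers": 1},
  {"delta_pos": [0, 0.0686, -0.063], "twist": 0, "fingers": 1},
  {"delta_pos": [0, 0.0875, -0.0765], "twist": 0, "fingers": 1},
  {"delta_pos": [0, 0.107, -0.0893], "twist": 0, "fingers": 1},
  {"delta_pos": [0, 0.1275, -0.1007], "twist": 0, "fingers": 1},
  {"delta_pos": [0, 0.148, -0.111], "twist": 0, "fingers": 1},
  {"delta_pos": [0, 0.17, -0.12], "twist": 0, "fingers": 1},
  {"delta_pos": [0, 0.1915, -0.129], "twist": 0, "fingers": 1},
])

```text
time: 19.9
ee_pos: [505.0, -82.0, 159.8]
orientation: [0.99, 0.137, 0.005, 0.003]
force: [1.2, 2.4, 0.0]
opening: 9.3
```

Run:
```python
from h import *
st(); pts("top"); pts("scene")
```

```text
t 19.9 p [505.  -82.  159.8] yaw -74.2 F [1.2 2.4 0. ] T [ 0.59 -0.08  0.08] open 9.3 q [-0.28  0.42  1.72 -0.    0.99  1.02]
top chart 0.68 [ 522.2 -145.    -0. ]
top chart_foot 0.62 [ 528.9 -149.9    1. ]
top chart_handle 0.83 [506.3 -86.2 177. ]
top leg_hinge 0.61 [ 514.5 -119.   109.1]
top leg_hinge 0.25 [ 523.4 -148.6    1.5]
top leg_end 0.61 [ 513.2 -122.8  108.5]
top leg_end 0.56 [ 555.3 -240.3  101.9]
scene chart 0.98 [ 5.261e+02 -1.407e+02 -1.000e-01]
scene chart 0.67 [502.4 -80.2 175.2]
scene chart_foot 0.87 [ 5.257e+02 -1.511e+02 -5.000e-01]
scene chart_handle 0.88 [503.4 -79.5 173.3]
scene leg_hinge 0.88 [ 514.1 -122.9  109.4]
scene leg_end 0.6 [ 550.1 -241.3   96. ]
```

>>> apply_moves([
  {"delta_pos": [0, 0.022, -0.007], "twist": 0, "fingers": 1},
  {"delta_pos": [0, 0.0447, -0.0135], "twist": 0, "fingers": 1},
  {"delta_pos": [0, 0.0674, -0.0184], "twist": 0, "fingers": 1},
  {"delta_pos": [0, 0.0905, -0.0225], "twist": 0, "fingers": 1},
  {"delta_pos": [0, 0.1137, -0.025], "twist": 0, "fingers": 1},
  {"delta_pos": [0, 0.137, -0.0267], "twist": 0, "fingers": 1},
  {"delta_pos": [0, 0.16, -0.0272], "twist": 0, "fingers": 1},
  {"delta_pos": [0, 0.1836, -0.0266], "twist": 0, "fingers": 1},
  {"delta_pos": [0, 0.207, -0.0248], "twist": 0, "fingers": 1},
  {"delta_pos": [0, 0.23, -0.0217], "twist": 0, "fingers": 1},
])

```text
time: 21.5
ee_pos: [529.8, -170.8, 168.6]
orientation: [0.99, 0.137, 0.005, 0.002]
force: [0.4, 0.9, 1.0]
opening: 9.0
```

Run:
```python
from h import *
st(); pts("top",near=(530,-170)); pts("scene",near=(530,-170))
```

```text
t 21.5 p [ 529.8 -170.8  168.6] yaw -74.2 F [0.4 0.9 1. ] T [ 0.4  -0.03 -0.03] open 9.0 q [-0.42  0.46  1.6   0.    1.06  0.87]
top chart 0.62 [ 524.1 -146.9   -3.1]
top chart_foot 0.83 [ 528.2 -152.4   -0.9]
top chart_handle 0.74 [ 528.7 -173.3  185.5]
top leg_hinge 0.84 [ 532.3 -172.3  106.8]
scene chart 0.87 [ 5.249e+02 -1.442e+02 -5.000e-01]
scene chart_foot 0.76 [ 525.8 -152.9   -4. ]
scene chart_foot 0.31 [ 560.9 -276.4   37.8]
scene chart_handle 0.56 [ 527.4 -165.7  185.1]
scene leg_hinge 0.93 [ 532.3 -174.9  109.5]
scene leg_end 0.79 [ 562.5 -277.4   38.5]
```

>>> apply_moves([
  {"delta_pos": [0, 0.0115, 0.002], "twist": 0, "fingers": 1},
  {"delta_pos": [0, 0.023, 0.0042], "twist": 0, "fingers": 1},
  {"delta_pos": [0, 0.0345, 0.0064], "twist": 0, "fingers": 1},
  {"delta_pos": [0, 0.0457, 0.0087], "twist": 0, "fingers": 1},
  {"delta_pos": [0, 0.057, 0.011], "twist": 0, "fingers": 1},
  {"delta_pos": [0, 0.068, 0.0136], "twist": 0, "fingers": 1},
  {"delta_pos": [0, 0.079, 0.0166], "twist": 0, "fingers": 1},
  {"delta_pos": [0, 0.0904, 0.0198], "twist": 0, "fingers": 1},
  {"delta_pos": [0, 0.1015, 0.0233], "twist": 0, "fingers": 1},
  {"delta_pos": [0, 0.112, 0.0269], "twist": 0, "fingers": 1},
])

```text
time: 23.1
ee_pos: [541.7, -213.2, 157.9]
orientation: [0.99, 0.138, 0.005, 0.002]
force: [0.5, 1.1, -2.1]
opening: 8.8
```

Run:
```python
from h import *
st(); pts("top",near=(530,-170)); pts("scene",near=(530,-170))
```

```text
t 23.1 p [ 541.7 -213.2  157.9] yaw -74.2 F [ 0.5  1.1 -2.1] T [ 0.32 -0.02 -0.04] open 8.8 q [-0.48  0.51  1.55  0.    1.07  0.82]
top chart 0.79 [ 522.  -149.1    0.7]
top chart 0.65 [ 558.5 -282.1    5.8]
top chart_foot 0.57 [ 529.  -152.8   -4. ]
top chart_handle 0.9 [ 543.6 -215.   174.5]
top leg_hinge 0.95 [ 536.7 -200.   100.5]
top leg_end 0.45 [ 563.4 -285.3    6.5]
scene chart 0.65 [ 524.3 -143.1    4.3]
scene chart 0.37 [ 563.  -283.2    5.7]
scene chart 0.18 [ 542.6 -212.2  174.2]
scene chart_foot 0.79 [ 524.8 -160.1   -3.5]
scene chart_foot 0.4 [ 536.9 -210.7  176.1]
scene chart_handle 0.58 [ 542.2 -210.2  174.5]
scene leg_hinge 0.69 [ 543.2 -197.9  103.6]
scene leg_end 0.59 [ 563.  -280.7    7.9]
```

>>> apply_moves([
  {"delta_pos": [0, 0.004, 0.0015], "twist": 0, "fingers": 1},
  {"delta_pos": [0, 0.008, 0.003], "twist": 0, "fingers": 1},
  {"delta_pos": [0, 0.012, 0.0046], "twist": 0, "fingers": 1},
  {"delta_pos": [0, 0.015, 0.006], "twist": 0, "fingers": 1},
  {"delta_pos": [0, 0.015, 0.006], "twist": 0, "fingers": 1},
])

```text
time: 24.2
ee_pos: [543.6, -218.9, 155.9]
orientation: [0.99, 0.138, 0.005, 0.003]
force: [0.7, 0.4, 1.4]
opening: 8.9
```

Run:
```python
from h import *
st(); pts("top",("chart_foot","leg_end","chart_handle"),near=(530,-170)); pts("scene",near=(530,-170))
cv2.imwrite("pics/s6.png",cv2.resize(arm.grab_frame("scene")[140:300,180:370,::-1],None,fx=4,fy=3.75,interpolation=cv2.INTER_CUBIC))
```

```text
t 24.2 p [ 543.6 -218.9  155.9] yaw -74.2 F [0.7 0.4 1.4] T [ 0.07 -0.07 -0.1 ] open 8.9 q [-0.49  0.52  1.54  0.    1.07  0.81]
top chart_foot 0.6 [ 525.7 -153.3   -3.1]
top chart_foot 0.35 [ 5.624e+02 -2.857e+02  2.000e-01]
top chart_handle 0.92 [ 543.2 -218.5  173.7]
scene chart 0.96 [ 523.5 -141.     3. ]
scene chart_foot 0.64 [ 526.6 -152.6   -3. ]
scene chart_foot 0.47 [ 539.2 -203.    99.1]
scene chart_handle 0.65 [ 544.5 -216.6  174. ]
scene leg_hinge 0.94 [ 538.8 -200.5   98.2]
scene leg_end 0.93 [ 5.596e+02 -2.835e+02  3.000e-01]
```

View pics/s6.png

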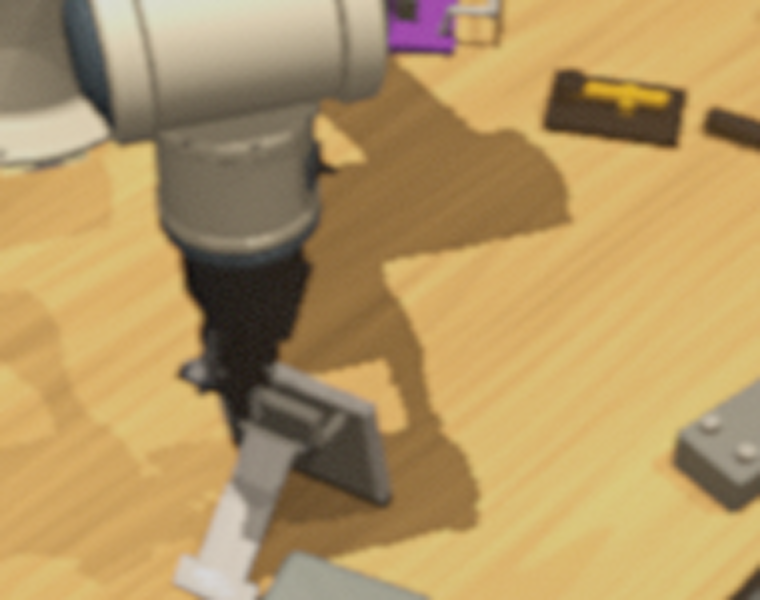

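The crop shows the chart standing on its foot, with the leg's end resting on the desk at (215,585) px. The vertical force flipped sign, which is the touchdown. I'll let go and rise straight up.

>>> apply_moves([
  {"delta_pos": [0, 0, 0], "twist": 0, "fingers": 0.75},
  {"delta_pos": [0, 0, 0], "twist": 0, "fingers": 0.6},
  {"delta_pos": [0, 0, 0], "twist": 0, "fingers": 0.4},
  {"delta_pos": [0, 0, 0], "twist": 0, "fingers": 0.3},
  {"delta_pos": [0, 0, 0], "twist": 0, "fingers": 0.3},
  {"delta_pos": [0, 0, 0], "twist": 0, "fingers": 0.3},
  {"delta_pos": [0, 0, -0.02], "twist": 0, "fingers": 0.3},
  {"delta_pos": [0, 0, -0.06], "twist": 0, "fingers": 0.3},
  {"delta_pos": [0, 0, -0.14], "twist": 0, "fingers": 0.3},
  {"delta_pos": [0, 0, -0.25], "twist": 0, "fingers": 0.3},
])

```text
time: 25.75
ee_pos: [541.5, -217.8, 256.2]
orientation: [0.99, 0.138, 0.004, 0.002]
force: [0.4, 0.1, 0.7]
opening: 30.2
```

>>> apply_moves([
  {"delta_pos": [0, 0, -0.1], "twist": 0, "fingers": 0.3},
  {"delta_pos": [0, -0.1, -0.1], "twist": 0, "fingers": 0.3},
  {"delta_pos": [0, -0.3, -0.1], "twist": 0, "fingers": 0.3},
  {"delta_pos": [0, -0.5, -0.1], "twist": 0, "fingers": 0.3},
  {"delta_pos": [0, -0.5, -0.1], "twist": 0, "fingers": 0.3},
  {"delta_pos": [0, -0.5, -0.1], "twist": 0, "fingers": 0.3},
  {"delta_pos": [0, -0.5, -0.1], "twist": 0, "fingers": 0.3},
])

```text
time: 26.45
ee_pos: [486.2, -23.8, 296.1]
orientation: [0.99, 0.139, 0.004, 0.002]
force: [0.2, -1.5, 0.0]
opening: 29.9
```

Run:
```python
from h import *
st(); pts("top",near=(540,-200),r=140); pts("scene",near=(540,-200),r=140)
for t in "power_meter mug microphone screwdriver morse_key battery".split():
    print(t,[(round(d["score"],2),np.round(d["xyz"]).tolist()) for d in arm.tip_of("top",t)[:2]])
cv2.imwrite("pics/s7.png",cv2.resize(arm.grab_frame("scene")[140:340,180:400,::-1],None,fx=3,fy=3,interpolation=cv2.INTER_CUBIC))
```

```text
t 26.45 p [486.2 -23.8 296.1] yaw -74.0 F [ 0.2 -1.5  0. ] T [-0.01 -0.   -0.08] open 29.9 q [-0.17  0.23  1.58 -0.    1.32  1.12]
top chart 0.96 [ 526.7 -149.8    1.5]
top chart_foot 0.7 [ 529.  -151.    -2.8]
top chart_handle 0.58 [ 547.2 -226.9  171.4]
top leg_hinge 0.88 [ 537.9 -203.5   94.1]
top leg_end 0.62 [ 561.6 -285.    -0.7]
scene chart 0.66 [ 524.7 -143.3    3.8]
scene chart_foot 0.69 [ 524.3 -152.7   -2.1]
scene chart_handle 0.7 [ 545.5 -222.   174.7]
scene leg_hinge 0.73 [ 537.5 -203.    99. ]
scene leg_end 0.85 [ 563.2 -282.9    2.6]
power_meter [(0.69, [694.0, -307.0, 4.0]), (0.54, [529.0, -154.0, -4.0])]
mug []
microphone [(0.67, [506.0, -411.0, 1.0])]
screwdriver [(0.79, [577.0, 396.0, 3.0]), (0.31, [560.0, -284.0, 0.0])]
morse_key [(0.64, [420.0, 328.0, -4.0])]
battery [(0.76, [745.0, 86.0, -5.0])]
```

View pics/s7.png

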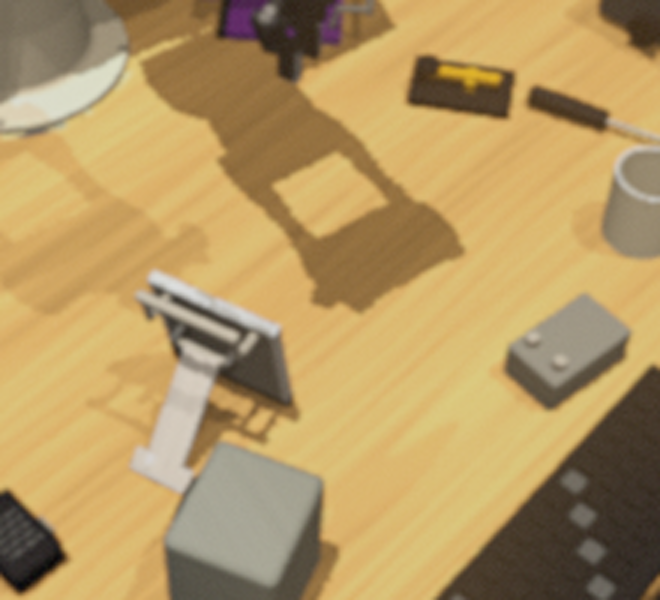

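The chart stands free. Handle, leg end and foot all match the predicted standing pose (lean about 0.22 rad), and the bystanders read as unmoved. I'll let it settle briefly and hand in.

>>> apply_moves([
  {"delta_pos": [0, 0, 0], "twist": 0, "fingers": 0.3},
  {"delta_pos": [0, 0, 0], "twist": 0, "fingers": 0.3},
  {"delta_pos": [0, 0, 0], "twist": 0, "fingers": 0.3},
  {"delta_pos": [0, 0, 0], "twist": 0, "fingers": 0.3},
])

```text
time: 27.8
ee_pos: [486.6, -25.2, 295.3]
orientation: [0.99, 0.138, 0.004, 0.002]
force: [0.4, 0.2, 0.3]
opening: 30.2
```

```bash
python3 -c "
from h import *
st(); pts('scene',('chart_handle','leg_end'),near=(540,-200),r=140)
print(arm.job_done())"
```

```text
t 27.8 p [486.6 -25.2 295.3] yaw -74.2 F [0.4 0.2 0.3] T [ 0.01 -0.03 -0.03] open 30.2 q [-0.17  0.23  1.58 -0.    1.32  1.12]
scene chart_handle 0.59 [ 544.  -223.3  172.4]
scene leg_end 0.93 [ 5.613e+02 -2.811e+02 -1.000e-01]
the job is handed in; nothing more can be done
None
```

The chart is standing on its foot edge and open leg, and I handed the job in at about 28 s of the 64 s allowed.

**What I did:**
- I gripped the leg by the sides of its wide end and swung it along its arc. After letting go it read about 0.90 rad, so I pushed it to the stop with shut fingertips; it resisted with about 6 N.
- I then gripped the handle bar, tipped the chart over its foot edge until the leg touched the desk, let go and moved away.

**Last checks:**

| Check | Reading |
|---|---|
| Handle | about (545, -223, 173) mm, within a few mm of where a lean of about 0.22 rad puts it |
| Leg end | z about 0–3 mm |
| Foot | within about 5 mm of where it lay |
| Force on the tool | about 0, with the arm clear of the chart |
| Power meter, microphone, screwdriver, Morse key, battery | within about 4 mm of their first readings, which is camera noise |

**Failed or in doubt:**
- The network missed the mug in the last top picture. The arm never went near it, and it stood upright in the last picture.
- At the leg's stop the chart slid about 4 mm and may have lifted a few millimetres. It stayed lying flat.

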